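Heft three dice tins and hold up the heaviest

TASK

Three identical closed tins stand in a row on the shelf, and one, clearly the heaviest, holds the metal dice. Starting with the left-hand tin as the robot sees them, then the middle one, then the right-hand one, lift each a few centimetres clear of the shelf for a moment to feel its weight; the lighter tins go back upright where they stood before the next is lifted, and the other things on the shelf are left alone. Then hold up the heaviest tin, upright and still, at least 15 cm above the shelf, and finish while holding it there.

Things in the scene. Friction and masses are not known exactly. Their poses are not given: they have to be found in the camera images.
- tin_left: the left-hand (+y) of three identical closed square tins of bare metal, 54 x 54 mm, body 68 mm tall and above it a fixed round lid 45 mm across to 82 mm, upright on the shelf (height 0). Origin: centre of the underside, x and y square to the sides (turned up to 0.5 rad), z up. Any of the three may be the heavy one: it weighs 0.44 to 0.55 kg, the other two 0.17 to 0.25 kg each; the contents can shift 4 mm inside.
- tin_middle: the middle of three identical closed square tins of bare metal, 54 x 54 mm, body 68 mm tall and above it a fixed round lid 45 mm across to 82 mm, upright on the shelf (height 0). Origin: centre of the underside, x and y square to the sides (turned up to 0.5 rad), z up. Any of the three may be the heavy one: it weighs 0.44 to 0.55 kg, the other two 0.17 to 0.25 kg each; the contents can shift 4 mm inside.
- tin_right: the right-hand (-y) of three identical closed square tins of bare metal, 54 x 54 mm, body 68 mm tall and above it a fixed round lid 45 mm across to 82 mm, upright on the shelf (height 0). Origin: centre of the underside, x and y square to the sides (turned up to 0.5 rad), z up. Any of the three may be the heavy one: it weighs 0.44 to 0.55 kg, the other two 0.17 to 0.25 kg each; the contents can shift 4 mm inside.
- goblin: green plastic goblin miniature on a round black base 30 mm across, 45 mm tall, standing between the left and middle tins, bystander; origin: centre of its underside
- paperweight: blue glass domed paperweight, 62 mm across, 42 mm tall, between the middle and right tins, bystander; origin: centre of its underside
- die_1: small cream acrylic die, 18 mm cube, lying on the shelf among the tins, bystander; origin: centre of its underside
- die_2: small cream acrylic die, 18 mm cube, lying on the shelf among the tins, bystander; origin: centre of its underside
- die_3: small cream acrylic die, 18 mm cube, lying on the shelf among the tins, bystander; origin: centre of its underside
There are look-alikes about, which are no part of the job. Leave any green, turquoise or yellow look-alike of the tin_middle alone.

How it is judged:
On the way, in this order (a step that is already met when the one before it is completed fails the run):
1. the left-hand tin is held in the fingers at least 20 mm clear of the shelf for 0.2 s, the other two standing released where they stood at the start (within 30 mm) (height (world z) of tin_left above 0.02 m and contact force between tin_left and the fingers above 0.5 N and distance of each of tin_middle, tin_right from where it was at the start of the episode below 0.03 m and angle between each of tin_middle, tin_right's own z axis and vertical below 0.1 rad and linear speed of each of tin_middle, tin_right below 0.02 m/s and contact force between each of tin_middle, tin_right and the fingers below 0.1 N), for 0.2 s.
2. the middle tin is held in the fingers at least 20 mm clear of the shelf for 0.2 s, the other two standing released where they stood at the start (within 30 mm) (height (world z) of tin_middle above 0.02 m and contact force between tin_middle and the fingers above 0.5 N and distance of each of tin_left, tin_right from where it was at the start of the episode below 0.03 m and angle between each of tin_left, tin_right's own z axis and vertical below 0.1 rad and linear speed of each of tin_left, tin_right below 0.02 m/s and contact force between each of tin_left, tin_right and the fingers below 0.1 N), for 0.2 s.
3. the right-hand tin is held in the fingers at least 20 mm clear of the shelf for 0.2 s, the other two standing released where they stood at the start (within 30 mm) (height (world z) of tin_right above 0.02 m and contact force between tin_right and the fingers above 0.5 N and distance of each of tin_left, tin_middle from where it was at the start of the episode below 0.03 m and angle between each of tin_left, tin_middle's own z axis and vertical below 0.1 rad and linear speed of each of tin_left, tin_middle below 0.02 m/s and contact force between each of tin_left, tin_middle and the fingers below 0.1 N), for 0.2 s.
At the end, for the whole second after the job is handed in: the heaviest tin is held still in the fingers, underside over 130 mm above the shelf, within 0.3 rad of upright; the two light tins (contact force, contents and shelf together, under 6 N each) stand upright, released, at rest, within 30 mm of where they stood at the start (((height (world z) of tin_left above 0.13 m and angle between tin_left's own z axis and vertical below 0.3 rad and linear speed of tin_left below 0.05 m/s and contact force between tin_left and the fingers above 2 N and distance of each of tin_middle, tin_right from where it was at the start of the episode below 0.03 m and angle between each of tin_middle, tin_right's own z axis and vertical below 0.1 rad and linear speed of each of tin_middle, tin_right below 0.02 m/s and contact force between each of tin_middle, tin_right and the fingers below 0.1 N and contact force between each of tin_middle, tin_right and anything else below 6 N) or (height (world z) of tin_middle above 0.13 m and angle between tin_middle's own z axis and vertical below 0.3 rad and linear speed of tin_middle below 0.05 m/s and contact force between tin_middle and the fingers above 2 N and distance of each of tin_left, tin_right from where it was at the start of the episode below 0.03 m and angle between each of tin_left, tin_right's own z axis and vertical below 0.1 rad and linear speed of each of tin_left, tin_right below 0.02 m/s and contact force between each of tin_left, tin_right and the fingers below 0.1 N and contact force between each of tin_left, tin_right and anything else below 6 N) or (height (world z) of tin_right above 0.13 m and angle between tin_right's own z axis and vertical below 0.3 rad and linear speed of tin_right below 0.05 m/s and contact force between tin_right and the fingers above 2 N and distance of each of tin_left, tin_middle from where it was at the start of the episode below 0.03 m and angle between each of tin_left, tin_middle's own z axis and vertical below 0.1 rad and linear speed of each of tin_left, tin_middle below 0.02 m/s and contact force between each of tin_left, tin_middle and the fingers below 0.1 N and contact force between each of tin_left, tin_middle and anything else below 6 N))); the arm keeps its last pose, push and grip.
It fails at once if a bystander (goblin, paperweight or a die) is shifted by more than 25 mm (distance of any of goblin, paperweight, die_1, die_2, die_3 from where it was at the start of the episode above 0.025 m).
It fails at once if a tin is tipped by more than 0.6 rad (angle between any of tin_left, tin_middle, tin_right's own z axis and vertical above 0.6 rad).
It also fails if it takes over 72 s, if anything falls off the work surface, if the arm or the gripper's body presses on something with over 40 N, if the wrist force passes 120 N, or if a joint passes its speed limit or range.

ROBOT

A 6-joint arm with a two-finger parallel gripper is mounted at the origin on the work surface. World frame = base frame: x ahead of the robot, y to its left, z up, the work surface at z = 0. Lengths are in m, angles in rad, forces in N, time in s.
With the tool pointing down it reaches from about 0.3 to 0.95 m from the base axis. Payload 3.1 kg.
Tool frame: the origin (TCP) lies midway between the tips of the shut fingers; the grasp point (between the pads) lies 19 mm behind it; x points along the fingers, z is the direction in which the jaws open and shut, and the axes are right-handed (so a half turn about x gives the same grasp; the last joint's range is limited). The gripper opens to 85 mm and grips with 20 to 120 N. Pads are 22 mm wide; open, the fingers measure 114 mm over their backs; the gripper's body (76 mm by 85 mm) begins 54 mm behind the grasp point. The pads swing forward as they close: fully open they stand 13 mm farther back than shut.
Start: joints at [-1.281, 0.308, 1.634, -0, 1.2, -0.07], TCP at [0.22, -0.585, 0.231] pointing down, gripper open.
Joint ranges: [-3.06, 3.06], [-0.79, 1.96], [0.05, 2.63], [-1.19, 4.34], [0.05, 2.64], [-2.94, 2.94]. Speed limits (rad/s): [2.79, 2.79, 3.14, 3.14, 3.14, 3.14].

INTERFACE

Orientations are given as a 3x3 rotation matrix whose columns are the frame's x, y, z axes.
In Python, from plant import get_obs, read_camera, get_calibration, sign_off gives the robot as it stands.
- The arm moves only by the shell command python3 -m pendant 'ROWS' [OPENING]. ROWS is JSON, a list of rows, each an object with "dp": the shift along the tool's x, y, z in cm, a list of three; "roll": the turn about the tool's x in rad. A call has 1 to 10 rows; each row is the pose to reach, as a shift and turn from the pose commanded when the call began, along the tool's axes at that moment; what a row does not reach only later rows make up. A row lasts 1/10 s, in which the tool goes at most 50 mm and 8.59 degrees, less where a joint would pass 70% of its speed; a pose out of reach is approached as far as the arm can. A call with a gripper value outside its range is refused whole. OPENING is the finger opening in cm, from 0 to 8.54, set as the call begins (- or left out, the last holds). The fingers move at their own pace and stop on an object; the grip force is fixed at half the most. Time passes only in rows, so rows that repeat a pose let the fingers close. It gives the time, the measured TCP pose, the force and the opening at its end, in the units of the state.
- get_obs(): the state, without advancing time (a new reading comes with each control period).
- read_camera(name): name is "side" or "top" or "wrist"; returns (picture, depth): 400x640x3 uint8, red, green, blue; 400x640 float32, m along the optical axis (not along the pixel's ray), 0 where there is no reading.
- get_calibration(name): a dict with "camera_matrix" (3x3 intrinsics, pixels), "dist" ([k1, k2, p1, p2, k3] as OpenCV has them; the pictures are not rectified), "cam_to_world" (4x4, takes a point from camera to world coordinates). Camera axes: x right, y up, looking along -z (the intrinsics and any distortion apply to the point x, -y, -z); pixel columns grow to the right and rows downward; lengths in m; the calibration is good to about 2 mm. A picture is of the moment at which its call begins: read the wrist's pose just before it. get_calibration takes no time and is no camera call; for the wrist camera it gives the pose at the moment of the call.
- sign_off(): hands the job in, once; it reports no verdict.
The state is a dict: "time_s": time; "joint_positions": joint angles; "joint_vel": joint speeds; "joint_efforts": joint torques, N m; "ee_pos": TCP position; "eef_rot": TCP orientation; "wrist_force": force on the tool from outside, world axes, zero at the start; "wrist_torque": the same for the moment, N m; "finger_gap": finger opening in m.
Only numpy, scipy, OpenCV 4.12 (cv2) and the standard library are available. Lean on these libraries where they do the work, as an engineer would, in place of code of your own. Each camera call takes 0.05 s, during which the arm holds its last target.

## Working session

There is one attempt and no reset: what is moved stays moved. The work goes in short steps, Python scripts to look and compute and a shell command to move; the robot and the scene stay as the last step left them, time stands still between calls to the robot, and variables do not carry over. Pictures are saved under pics/ and viewed, and the job is handed in when it is done.

```bash
mkdir -p pics
python3 - <<'E'
from plant import *
import cv2,numpy as np
o=get_obs();print({k:np.round(v,3).tolist() for k,v in o.items()})
for n in ["top","side"]:
    p,d=read_camera(n);cv2.imwrite(f"pics/{n}0.png",p[:,:,::-1]);np.save(f"{n}0.npy",d);np.save(f"{n}0rgb.npy",p)
    c=get_calibration(n);print(n,{k:np.round(v,3).tolist() for k,v in c.items()})
E
```

```text
{'time_s': 0.0, 'joint_positions': [-1.281, 0.309, 1.635, -0.0, 1.2, -0.07], 'joint_vel': [0.0, 0.001, 0.001, -0.001, 0.0, -0.001], 'joint_efforts': [0.0, -41.525, -27.666, -0.0, 0.01, -0.0], 'ee_pos': [0.22, -0.584, 0.23], 'eef_rot': [[-0.001, 0.936, 0.352], [0.002, 0.352, -0.936], [-1.0, 0.0, -0.002]], 'wrist_force': [1.048, 0.166, 0.045], 'wrist_torque': [0.015, -0.044, 0.026], 'finger_gap': 0.085}
top {'camera_matrix': [[505.947, 0.0, 318.256], [0.0, 505.947, 187.689], [0.0, 0.0, 1.0]], 'dist': [-0.015, 0.0, 0.0, 0.0, 0.0], 'cam_to_world': [[-0.015, 0.981, -0.193, 0.319], [-1.0, -0.013, 0.012, 0.024], [0.01, 0.193, 0.981, 0.997], [0.0, 0.0, 0.0, 1.0]]}
side {'camera_matrix': [[451.831, 0.0, 326.21], [0.0, 451.831, 199.936], [0.0, 0.0, 1.0]], 'dist': [-0.126, 0.0, 0.0, 0.0, 0.0], 'cam_to_world': [[-0.835, 0.31, -0.454, 0.141], [-0.55, -0.438, 0.711, 0.619], [0.021, 0.844, 0.536, 0.478], [0.0, 0.0, 0.0, 1.0]]}
```

View pics/top0.png

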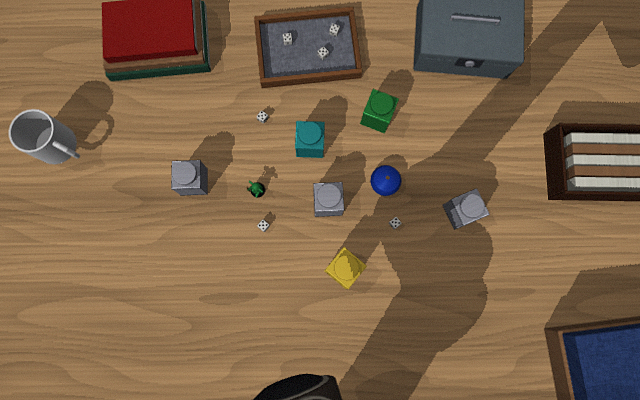

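View pics/side0.png

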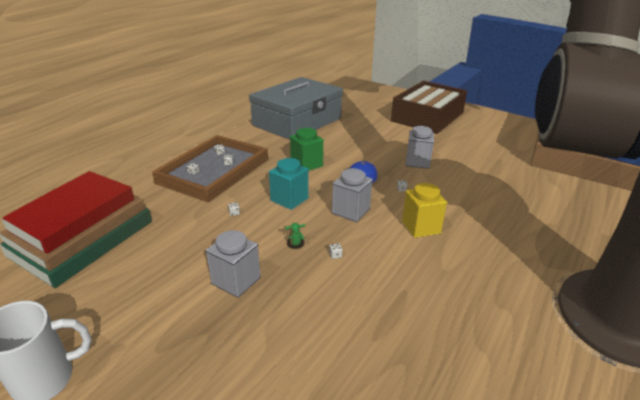

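The top view shows the grey tins with their lids at about (188,175), (328,196) and (470,206). The goblin is at (257,189), the paperweight at (386,180), and the dice at (262,117), (263,225) and (395,222). I'll measure poses next.

```bash
cat > h.py <<'E'
from plant import *
import cv2,numpy as np
def cloud(n,d):
    c=get_calibration(n);K=np.array(c["camera_matrix"]);D=np.array(c["dist"],float);T=np.array(c["cam_to_world"])
    v,u=np.mgrid[0:400,0:640]
    q=cv2.undistortPoints(np.stack([u.ravel(),v.ravel()],1).astype(np.float64)[:,None],K,D)[:,0]
    z=d.ravel()
    P=np.stack([q[:,0]*z,-q[:,1]*z,-z],1)
    return (P@T[:3,:3].T+T[:3,3]).reshape(400,640,3)
def ray(n,uv,h):
    c=get_calibration(n);K=np.array(c["camera_matrix"]);D=np.array(c["dist"],float);T=np.array(c["cam_to_world"])
    q=cv2.undistortPoints(np.array([[uv]],float),K,D)[0,0]
    r=T[:3,:3]@np.array([q[0],-q[1],-1]);o=T[:3,3]
    return o+r*(h-o[2])/r[2]
E
python3 - <<'E'
from h import *
for n in ["top","side"]:
  d=np.load(n+"0.npy");P=cloud(n,d)
  print(n,"table z",np.median(P[280:330,150:250,2]) if n=="top" else np.median(P[300:,200:300,2]))
  for nm,uv in dict(L=(188,175),M=(328,196),R=(470,206)).items() if n=="top" else dict(L=(231,241),M=(353,176),R=(422,131)).items():
    c=ray(n,uv,.082)
    near=np.hypot(P[...,0]-c[0],P[...,1]-c[1])<.05
    top=near&(P[...,2]>.058)&(d>0); lid=near&(P[...,2]>.076)&(d>0)
    r=cv2.minAreaRect((P[top][:,:2]*1000).astype(np.float32)); 
    (lx,ly),lr=cv2.minEnclosingCircle((P[lid][:,:2]*1000).astype(np.float32))
    print(n,nm,"ray",c.round(3),"rect",np.round(r[0],1),np.round(r[1],1),round(r[2],1),"lid",round(lx,1),round(ly,1),round(lr,1),"zlid",np.median(P[lid][:,2]).round(4),top.sum())
for nm,uv,h in [("gob",(257,192),.005),("pw",(386,181),.02),("d1",(262,117),.015),("d2",(263,225),.015),("d3",(395,222),.015),("yel",(345,266),.082),("teal",(310,132),.082)]:print(nm,ray("top",uv,h).round(3))
E
```

```text
top table z -0.0004984324091829584
top L ray [0.526 0.253 0.082] rect [531.8 262.1] [55.6 55.9] 1.1 lid 531.1 262.1 22.6 zlid 0.0814 863
top M ray [ 0.483 -0.005  0.082] rect [485.6  -6.2] [55.4 54.8] 2.0 lid 485.4 -6.3 22.3 zlid 0.0808 852
top R ray [ 0.461 -0.265  0.082] rect [ 463.  -271.1] [54.8 56.4] 22.6 lid 463.1 -270.0 22.7 zlid 0.0803 851
side table z 0.0004607527543515899
side L ray [0.528 0.264 0.082] rect [531.3 259.5] [55.6 57.3] 0.7 lid 531.8 260.7 22.9 zlid 0.0822 1233
side M ray [ 0.481 -0.001  0.082] rect [484.7  -7.4] [55.6 56.9] 2.2 lid 484.4 -8.2 23.6 zlid 0.0828 731
side R ray [ 0.46  -0.265  0.082] rect [ 462.5 -269.7] [55.1 55.7] 22.6 lid 462.0 -270.6 24.1 zlid 0.0822 430
gob [0.507 0.134 0.005]
pw [ 0.523 -0.122  0.02 ]
d1 [0.66  0.124 0.015]
d2 [0.439 0.121 0.015]
d3 [ 0.442 -0.137  0.015]
yel [ 0.355 -0.033  0.082]
teal [0.606 0.027 0.082]
```

```bash
cat >> h.py <<'E'
def go(x,y,z,az):
    o=get_obs();R=np.array(o["eef_rot"]);p=np.array(o["ee_pos"])
    a=np.radians(az);xz=np.array([0,0,-1.]);zz=np.array([np.cos(a),np.sin(a),0]);
    G=np.stack([xz,np.cross(zz,xz),zz],1)
    rv=cv2.Rodrigues(R.T@G)[0].ravel()
    print("t",round(o["time_s"],2),"p",p.round(4),"dp cm",(R.T@(np.array([x,y,z])-p)*100).round(2),"rotvec",rv.round(3),"F",np.round(o["wrist_force"],2),"gap",round(o["finger_gap"],4))
E
python3 -c "
from h import *
go(.5313,.261,.2,-89)"
```

```text
t 0.1 p [ 0.2198 -0.5843  0.2302] dp cm [  3.17  58.92 -68.14] rotvec [ 0.342 -0.002  0.   ] F [ 0.54  0.24 -0.36] gap 0.0854
```

```bash
python3 -m pendant '[{"dp":[0.6,11.8,-13.6],"roll":0.07},{"dp":[0.6,11.8,-13.6],"roll":0.07},{"dp":[0.6,11.8,-13.6],"roll":0.07},{"dp":[1.2,23.6,-27.2],"roll":0.14},{"dp":[1.2,23.6,-27.2],"roll":0.14},{"dp":[1.2,23.6,-27.2],"roll":0.14},{"dp":[1.8,35.4,-40.8],"roll":0.2},{"dp":[1.8,35.4,-40.8],"roll":0.2},{"dp":[1.8,35.4,-40.8],"roll":0.2},{"dp":[1.8,35.4,-40.8],"roll":0.2}]' 8.54; python3 -c "
from h import *
go(.5313,.261,.2,-89)"
```

```text
time_s: 1.1
ee_pos: [0.3937, -0.1144, 0.2145]
eef_rot: [[0.0, 0.987, 0.159], [-0.0, 0.159, -0.987], [-1.0, 0.0, 0.0]]
wrist_force: [2.0, 0.5, 1.4]
finger_gap: 0.0856
t 1.1 p [ 0.3937 -0.1144  0.2145] dp cm [  1.45  19.55 -34.88] rotvec [ 0.142  0.    -0.   ] F [1.95 0.46 1.42] gap 0.0856
```

```bash
python3 -m pendant '[{"dp":[0.5,6.5,-11.6],"roll":0.05},{"dp":[0.5,6.5,-11.6],"roll":0.05},{"dp":[0.5,6.5,-11.6],"roll":0.05},{"dp":[1,13,-23.2],"roll":0.1},{"dp":[1,13,-23.2],"roll":0.1},{"dp":[1,13,-23.2],"roll":0.1},{"dp":[1.4,19.5,-34.8],"roll":0.14},{"dp":[1.4,19.5,-34.8],"roll":0.14},{"dp":[1.4,19.5,-34.8],"roll":0.14},{"dp":[1.4,19.5,-34.8],"roll":0.14}]'; python3 -c "
from h import *
go(.5313,.261,.12,-89)"
```

```text
time_s: 2.1
ee_pos: [0.5315, 0.2621, 0.2]
eef_rot: [[0.001, 1.0, 0.024], [0.002, 0.024, -1.0], [-1.0, 0.001, -0.002]]
wrist_force: [-0.2, -1.3, 0.8]
finger_gap: 0.0851
t 2.1 p [0.5315 0.2621 0.2   ] dp cm [ 8.   -0.03  0.12] rotvec [ 0.006 -0.002 -0.001] F [-0.21 -1.26  0.83] gap 0.0851
```

```bash
python3 -m pendant '[{"dp":[3,0,0.1],"roll":0.006},{"dp":[6,0,0.1],"roll":0.006},{"dp":[8,0,0.1],"roll":0.006},{"dp":[10,0,0.1],"roll":0.006},{"dp":[12,0,0.1],"roll":0.006},{"dp":[14,0,0.1],"roll":0.006},{"dp":[15.5,0,0.1],"roll":0.006},{"dp":[16.7,0,0.1],"roll":0.006},{"dp":[17.2,0,0.1],"roll":0.006},{"dp":[17.2,0,0.1],"roll":0.006}]'
python3 - <<'E'
from h import *
go(.5313,.261,.028,-89)
p,d=read_camera("wrist");cv2.imwrite("pics/w1.png",p[:,:,::-1])
p,d=read_camera("side");cv2.imwrite("pics/s1.png",p[:,:,::-1])
E
```

```text
time_s: 3.1
ee_pos: [0.5303, 0.2568, 0.028]
eef_rot: [[-0.001, 1.0, 0.014], [-0.001, 0.014, -1.0], [-1.0, -0.001, 0.001]]
wrist_force: [0.8, -0.3, -0.4]
finger_gap: 0.0853
t 3.1 p [0.5303 0.2568 0.028 ] dp cm [ 0.    0.1  -0.42] rotvec [-0.004  0.001  0.001] F [ 0.77 -0.33 -0.36] gap 0.0853
```

View pics/s1.png

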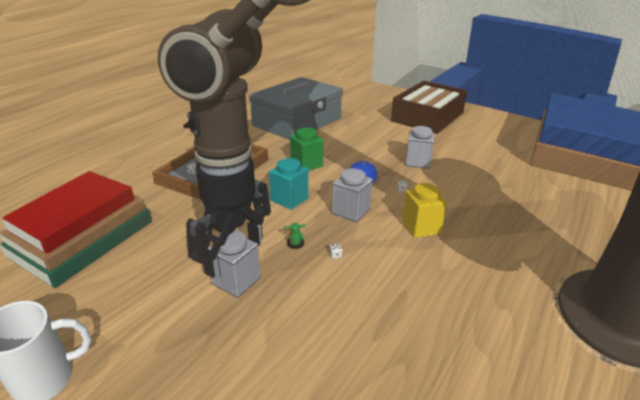

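View pics/w1.png

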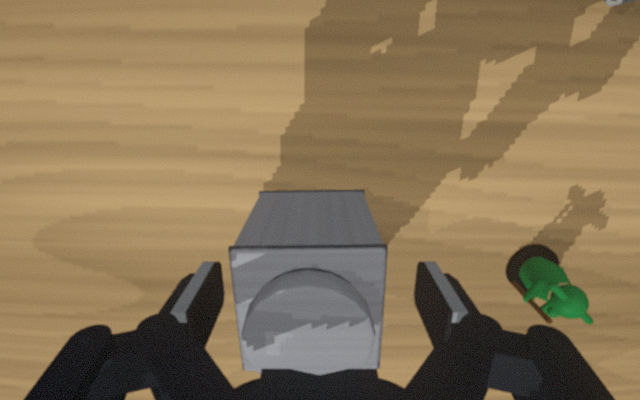

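The side view shows the jaws around the left tin at (235,255). In the wrist view the tin at (233–385) sits closer to the left pad, which matches the measured 4 mm offset. I'll correct that and then close.

```bash
python3 -m pendant '[{"dp":[0,0.1,-0.4]},{"dp":[0,0.1,-0.4]},{"dp":[0,0.1,-0.4]}]' ; python3 -m pendant '[{"dp":[0,0,0]},{"dp":[0,0,0]},{"dp":[0,0,0]},{"dp":[0,0,0]},{"dp":[0,0,0]},{"dp":[0,0,0]},{"dp":[0,0,0]},{"dp":[0,0,0]}]' 4.5
python3 - <<'E'
from h import *
go(.5313,.261,.028,-89)
p,d=read_camera("wrist");cv2.imwrite("pics/w2.png",p[:,:,::-1])
E
```

```text
t 3.2 p [0.5314 0.2574 0.0293] dp cm [ 0.13 -0.01 -0.36] rotvec [-0.004 -0.    -0.001] F [0.27 0.06 0.22] gap 0.0854schema error: expected keys dp, roll
schema error: expected keys dp, roll
```

View pics/w2.png

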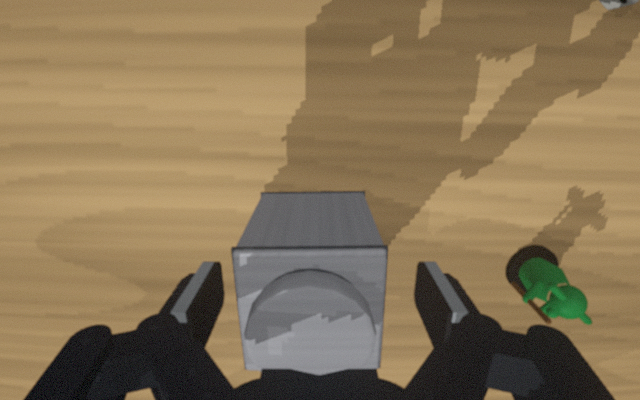

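Same view as before, because the rows were refused: they need a roll value. I'll resend them.

```bash
python3 -m pendant '[{"dp":[0,0,-0.35],"roll":0},{"dp":[0,0,-0.35],"roll":0},{"dp":[0,0,-0.35],"roll":0}]' ; python3 -m pendant '[{"dp":[0,0,0],"roll":0},{"dp":[0,0,0],"roll":0},{"dp":[0,0,0],"roll":0},{"dp":[0,0,0],"roll":0},{"dp":[0,0,0],"roll":0},{"dp":[0,0,0],"roll":0},{"dp":[0,0,0],"roll":0},{"dp":[0,0,0],"roll":0}]' 4.5
python3 - <<'E'
from h import *
go(.5313,.261,.028,-89)
p,d=read_camera("wrist");cv2.imwrite("pics/w3.png",p[:,:,::-1])
E
```

```text
time_s: 3.55
ee_pos: [0.5311, 0.261, 0.0291]
eef_rot: [[0.001, 1.0, 0.014], [0.0, 0.014, -1.0], [-1.0, 0.001, -0.0]]
wrist_force: [0.2, 0.3, -0.0]
finger_gap: 0.0856
time_s: 4.35
ee_pos: [0.531, 0.2607, 0.0289]
eef_rot: [[0.0, 1.0, 0.014], [-0.0, 0.014, -1.0], [-1.0, 0.0, 0.0]]
wrist_force: [-0.8, -1.2, 3.3]
finger_gap: 0.0533
t 4.35 p [0.531  0.2607 0.0289] dp cm [ 0.09  0.03 -0.03] rotvec [-0.004  0.    -0.   ] F [-0.82 -1.21  3.34] gap 0.0533
```

View pics/w3.png

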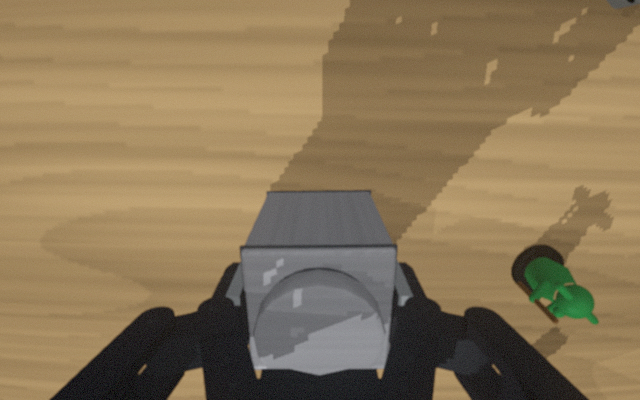

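The wrist view shows the tin at (242–396, 190–375) gripped squarely, with a gap of 53 mm. Now lift it 5 cm.

```bash
python3 -m pendant '[{"dp":[-1,0,0],"roll":0},{"dp":[-2,0,0],"roll":0},{"dp":[-3,0,0],"roll":0},{"dp":[-4,0,0],"roll":0},{"dp":[-5,0,0],"roll":0},{"dp":[-5,0,0],"roll":0},{"dp":[-5,0,0],"roll":0},{"dp":[-5,0,0],"roll":0},{"dp":[-5,0,0],"roll":0},{"dp":[-5,0,0],"roll":0}]'
python3 - <<'E'
from h import *
go(.5313,.261,.028,-89)
F=[]
for i in range(4):
    p,d=read_camera("side");F.append(get_obs()["wrist_force"])
print(np.round(F,2).tolist(),np.round(get_obs()["joint_efforts"],2))
cv2.imwrite("pics/s2.png",p[:,:,::-1])
E
```

```text
time_s: 5.4
ee_pos: [0.5303, 0.2605, 0.078]
eef_rot: [[-0.001, 1.0, 0.014], [-0.0, 0.014, -1.0], [-1.0, -0.001, 0.0]]
wrist_force: [-0.3, -0.4, -5.0]
finger_gap: 0.0536
t 5.4 p [0.5303 0.2605 0.078 ] dp cm [ 5.    0.1  -0.05] rotvec [-0.004  0.     0.001] F [-0.3  -0.39 -4.99] gap 0.0536
[[-0.5, -0.39, -4.84], [-0.66, -0.08, -4.99], [-0.24, 0.99, -5.21], [1.54, 1.27, -5.2]] [  0.   -44.49 -24.49  -0.     0.     0.  ]
```

View pics/s2.png

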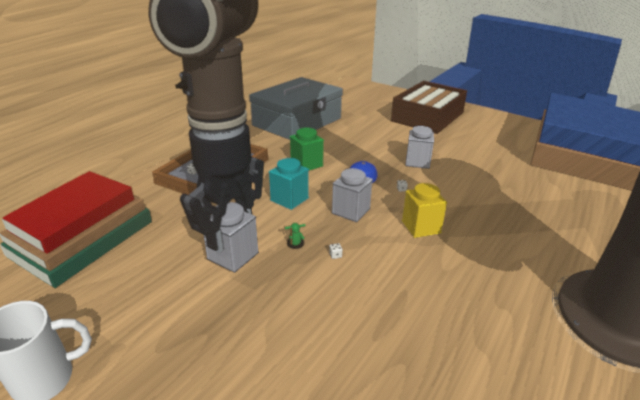

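The side view shows the left tin at (232,240) lifted upright. It reads about 5.0 N (roughly 0.51 kg), so it's probably the heavy one. The other two still have to be lifted in order, so I'll put this one back gently.

```bash
python3 -m pendant '[{"dp":[1.2,0,0],"roll":0},{"dp":[2.4,0,0],"roll":0},{"dp":[3.4,0,0],"roll":0},{"dp":[4.1,0,0],"roll":0},{"dp":[4.5,0,0],"roll":0},{"dp":[4.8,0,0],"roll":0},{"dp":[5,0,0],"roll":0},{"dp":[5,0,0],"roll":0},{"dp":[5,0,0],"roll":0}]'; python3 -m pendant '[{"dp":[0,0,0],"roll":0},{"dp":[0,0,0],"roll":0},{"dp":[0,0,0],"roll":0},{"dp":[0,0,0],"roll":0},{"dp":[0,0,0],"roll":0},{"dp":[0,0,0],"roll":0},{"dp":[0,0,0],"roll":0}]' 8.54;python3 -m pendant '[{"dp":[-2,0,0],"roll":0},{"dp":[-4.5,0,0],"roll":0},{"dp":[-7.5,0,0],"roll":0},{"dp":[-11,0,0],"roll":0},{"dp":[-15,0,0],"roll":0},{"dp":[-17,0,0],"roll":0},{"dp":[-17,0,0],"roll":0}]';  python3 -c "
from h import *
go(.485,-.007,.2,-88)"
```

```text
time_s: 6.5
ee_pos: [0.5313, 0.2609, 0.029]
eef_rot: [[0.001, 1.0, 0.014], [0.001, 0.014, -1.0], [-1.0, 0.001, -0.0]]
wrist_force: [0.4, 0.1, -5.0]
finger_gap: 0.053
time_s: 7.2
ee_pos: [0.5307, 0.2607, 0.0286]
eef_rot: [[-0.0, 1.0, 0.014], [0.0, 0.014, -1.0], [-1.0, -0.0, -0.0]]
wrist_force: [0.1, -0.0, 0.3]
finger_gap: 0.0856
time_s: 7.9
ee_pos: [0.5336, 0.2619, 0.2033]
eef_rot: [[0.008, 1.0, 0.014], [0.003, 0.014, -1.0], [-1.0, 0.008, -0.003]]
wrist_force: [0.9, -0.2, 0.3]
finger_gap: 0.0855
t 7.9 p [0.5336 0.2619 0.2033] dp cm [ 0.2  -5.24 26.82] rotvec [-0.021 -0.003 -0.008] F [ 0.89 -0.22  0.27] gap 0.0855
```

```bash
python3 -m pendant '[{"dp":[0.2,-0.5,3],"roll":-0.01},{"dp":[0.2,-1.5,7.5],"roll":-0.02},{"dp":[0.2,-2.5,12],"roll":-0.02},{"dp":[0.2,-3.3,16.5],"roll":-0.02},{"dp":[0.2,-4.2,21],"roll":-0.02},{"dp":[0.2,-4.8,24.5],"roll":-0.02},{"dp":[0.2,-5,26.8],"roll":-0.02},{"dp":[0.2,-5,26.8],"roll":-0.02},{"dp":[0.2,-5,26.8],"roll":-0.02},{"dp":[0.2,-5,26.8],"roll":-0.02}]';  python3 - <<'E'
from h import *
go(.485,-.007,.028,-88)
p,d=read_camera("side");P=cloud("side",d);cv2.imwrite("pics/s3.png",p[:,:,::-1])
near=np.hypot(P[...,0]-.531,P[...,1]-.261)<.05
top=near&(P[...,2]>.058)&(P[...,2]<.1);lid=top&(P[...,2]>.076)
print(cv2.minAreaRect((P[top][:,:2]*1000).astype(np.float32)),cv2.minEnclosingCircle((P[lid][:,:2]*1000).astype(np.float32)),np.median(P[lid][:,2]))
go(.485,-.007,.028,-88)
E
```

```text
time_s: 8.9
ee_pos: [0.4841, -0.0071, 0.1958]
eef_rot: [[-0.001, 0.999, 0.034], [0.001, 0.034, -0.999], [-1.0, -0.001, -0.001]]
wrist_force: [0.7, 0.4, -0.3]
finger_gap: 0.0854
t 8.9 p [ 0.4841 -0.0071  0.1958] dp cm [16.78  0.12  0.  ] rotvec [-0.001 -0.001  0.001] F [ 0.73  0.42 -0.26] gap 0.0854
((531.3693237304688, 260.7085266113281), (55.34236526489258, 55.79351806640625), 0.5460256934165955) ((531.5343627929688, 260.9134521484375), 23.040786743164062) 0.08228443732886526
t 8.95 p [ 0.4842 -0.007   0.196 ] dp cm [1.68e+01 9.00e-02 1.00e-02] rotvec [ 0.    -0.001  0.001] F [ 1.1  -0.77  0.04] gap 0.0854
```

View pics/s3.png

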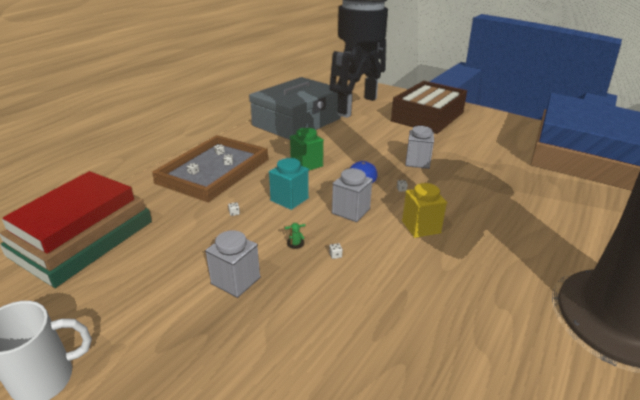

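The left tin is back upright at (233,262) in the picture, within 1 mm of where it started. The goblin (295,235) and the dice haven't moved, and the hand is above the middle tin (352,193). Now lower onto it.

```bash
python3 -m pendant '[{"dp":[3,0.1,0],"roll":0},{"dp":[6,0.1,0],"roll":0},{"dp":[8,0.1,0],"roll":0},{"dp":[10,0.1,0],"roll":0},{"dp":[12,0.1,0],"roll":0},{"dp":[14,0.1,0],"roll":0},{"dp":[15.5,0.1,0],"roll":0},{"dp":[16.3,0.1,0],"roll":0},{"dp":[16.8,0.1,0],"roll":0},{"dp":[16.8,0.1,0],"roll":0}]'
python3 - <<'E'
from h import *
go(.485,-.007,.028,-88)
p,d=read_camera("wrist");cv2.imwrite("pics/w4.png",p[:,:,::-1])
E
```

```text
time_s: 9.95
ee_pos: [0.4853, -0.0074, 0.0283]
eef_rot: [[-0.001, 0.999, 0.035], [0.0, 0.035, -0.999], [-1.0, -0.001, -0.0]]
wrist_force: [0.5, 0.7, 0.5]
finger_gap: 0.0857
t 9.95 p [ 0.4853 -0.0074  0.0283] dp cm [ 0.03 -0.03 -0.04] rotvec [-0.    -0.     0.001] F [0.47 0.72 0.48] gap 0.0857
```

View pics/w4.png

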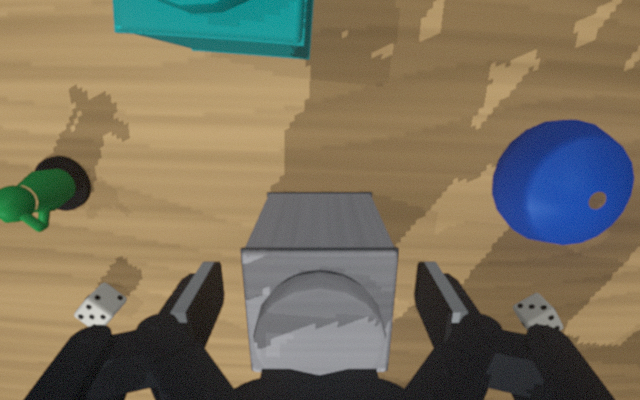

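The wrist view shows the middle tin (243–396) centred between the pads (222 and 417), and the dice, goblin and paperweight are clear of the fingers. Close and lift.

```bash
python3 -m pendant '[{"dp":[0,0,0],"roll":0},{"dp":[0,0,0],"roll":0},{"dp":[0,0,0],"roll":0},{"dp":[0,0,0],"roll":0},{"dp":[0,0,0],"roll":0},{"dp":[0,0,0],"roll":0},{"dp":[0,0,0],"roll":0},{"dp":[0,0,0],"roll":0}]' 4.5; python3 -m pendant '[{"dp":[-1,0,0],"roll":0},{"dp":[-2,0,0],"roll":0},{"dp":[-3,0,0],"roll":0},{"dp":[-4,0,0],"roll":0},{"dp":[-5,0,0],"roll":0},{"dp":[-5,0,0],"roll":0},{"dp":[-5,0,0],"roll":0},{"dp":[-5,0,0],"roll":0},{"dp":[-5,0,0],"roll":0},{"dp":[-5,0,0],"roll":0}]'
python3 - <<'E'
from h import *
go(.485,-.007,.028,-88)
F=[]
for i in range(4):
    p,d=read_camera("side");F.append(get_obs()["wrist_force"])
print(np.round(F,2).tolist())
cv2.imwrite("pics/s4.png",p[:,:,::-1])
E
```

```text
time_s: 10.8
ee_pos: [0.4866, -0.0081, 0.0296]
eef_rot: [[0.002, 0.999, 0.034], [-0.0, 0.034, -0.999], [-1.0, 0.002, 0.0]]
wrist_force: [0.2, -0.2, 5.4]
finger_gap: 0.0534
time_s: 11.8
ee_pos: [0.485, -0.0079, 0.0781]
eef_rot: [[-0.001, 0.999, 0.034], [0.0, 0.034, -0.999], [-1.0, -0.001, -0.0]]
wrist_force: [-0.4, 0.5, -2.3]
finger_gap: 0.0533
t 11.8 p [ 0.485  -0.0079  0.0781] dp cm [ 5.01  0.01 -0.09] rotvec [-0.001 -0.     0.001] F [-0.44  0.51 -2.3 ] gap 0.0533
[[0.11, -0.25, -2.13], [-0.79, -0.75, -1.45], [-0.31, 0.63, -1.64], [0.12, -0.24, -1.62]]
```

View pics/s4.png

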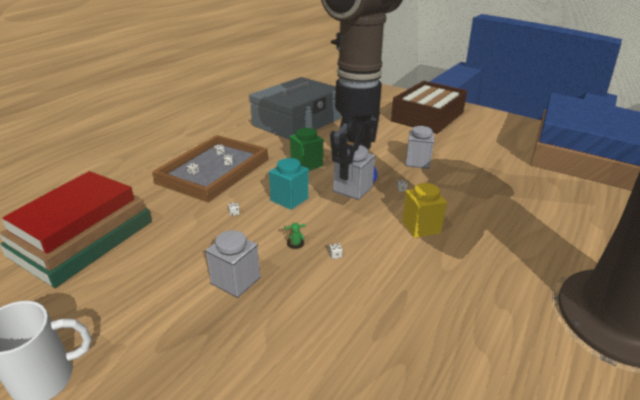

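The side view shows the middle tin at (354,172) lifted upright. It reads 1.5–2.3 N, so it's a light one. I'll put it back.

```bash
python3 -m pendant '[{"dp":[1.2,0,0],"roll":0},{"dp":[2.4,0,0],"roll":0},{"dp":[3.4,0,0],"roll":0},{"dp":[4.1,0,0],"roll":0},{"dp":[4.5,0,0],"roll":0},{"dp":[4.8,0,0],"roll":0},{"dp":[5,0,0],"roll":0},{"dp":[5,0,0],"roll":0},{"dp":[5,0,0],"roll":0}]'; python3 -m pendant '[{"dp":[0,0,0],"roll":0},{"dp":[0,0,0],"roll":0},{"dp":[0,0,0],"roll":0},{"dp":[0,0,0],"roll":0},{"dp":[0,0,0],"roll":0},{"dp":[0,0,0],"roll":0},{"dp":[0,0,0],"roll":0}]' 8.54;python3 -m pendant '[{"dp":[-2,0,0],"roll":0},{"dp":[-4.5,0,0],"roll":0},{"dp":[-7.5,0,0],"roll":0},{"dp":[-11,0,0],"roll":0},{"dp":[-15,0,0],"roll":0},{"dp":[-17,0,0],"roll":0},{"dp":[-17,0,0],"roll":0},{"dp":[-17,0,0],"roll":0}]';  python3 -c "
from h import *
go(.4625,-.270,.2,-67.4)"
```

```text
time_s: 12.9
ee_pos: [0.4855, -0.0079, 0.0296]
eef_rot: [[-0.001, 0.999, 0.034], [0.0, 0.034, -0.999], [-1.0, -0.001, -0.0]]
wrist_force: [-2.9, -0.3, 4.3]
finger_gap: 0.0533
time_s: 13.6
ee_pos: [0.4854, -0.0079, 0.0285]
eef_rot: [[-0.0, 0.999, 0.034], [0.0, 0.034, -0.999], [-1.0, -0.0, -0.0]]
wrist_force: [0.3, -0.8, -0.6]
finger_gap: 0.0857
time_s: 14.4
ee_pos: [0.4853, -0.0079, 0.1985]
eef_rot: [[0.0, 0.999, 0.034], [-0.0, 0.034, -0.999], [-1.0, 0.0, 0.0]]
wrist_force: [-0.3, 0.7, -0.8]
finger_gap: 0.0854
t 14.4 p [ 0.4853 -0.0079  0.1985] dp cm [-0.15 -3.16 26.12] rotvec [-0.361  0.    -0.   ] F [-0.28  0.68 -0.81] gap 0.0854
```

```bash
python3 -m pendant '[{"dp":[0,-0.4,3],"roll":-0.05},{"dp":[0,-0.9,7.5],"roll":-0.11},{"dp":[0,-1.5,12],"roll":-0.17},{"dp":[0,-2,16.5],"roll":-0.23},{"dp":[0,-2.6,21],"roll":-0.29},{"dp":[0,-3,24.5],"roll":-0.34},{"dp":[0,-3.2,26.1],"roll":-0.36},{"dp":[0,-3.2,26.1],"roll":-0.36},{"dp":[0,-3.2,26.1],"roll":-0.36},{"dp":[0,-3.2,26.1],"roll":-0.36}]';  python3 - <<'E'
from h import *
p,d=read_camera("side");P=cloud("side",d)
near=np.hypot(P[...,0]-.485,P[...,1]+.007)<.05
top=near&(P[...,2]>.058)&(P[...,2]<.1);lid=top&(P[...,2]>.076)
print(cv2.minAreaRect((P[top][:,:2]*1000).astype(np.float32)),cv2.minEnclosingCircle((P[lid][:,:2]*1000).astype(np.float32)),np.median(P[lid][:,2]))
go(.4625,-.270,.028,-67.4)
E
```

```text
time_s: 15.4
ee_pos: [0.4617, -0.2683, 0.1974]
eef_rot: [[-0.002, 0.923, 0.384], [0.002, 0.384, -0.923], [-1.0, -0.001, -0.003]]
wrist_force: [0.1, -0.3, 0.7]
finger_gap: 0.0855
((484.6440124511719, -8.215396881103516), (55.86937713623047, 56.66947937011719), 1.4481781721115112) ((483.6086730957031, -8.14429759979248), 23.164020538330078) 0.08280776580800861
t 15.45 p [ 0.462  -0.2683  0.1977] dp cm [ 1.697e+01 -1.000e-02  2.100e-01] rotvec [ 0.001 -0.002  0.001] F [-0.28  0.44  0.99] gap 0.0856
```

The middle tin is back within 1 mm of its start.

```bash
python3 -m pendant '[{"dp":[3,0,0.1],"roll":0},{"dp":[6,0,0.1],"roll":0},{"dp":[8,0,0.1],"roll":0},{"dp":[10,0,0.1],"roll":0},{"dp":[12,0,0.1],"roll":0},{"dp":[14,0,0.1],"roll":0},{"dp":[15.5,0,0.1],"roll":0},{"dp":[16.4,0,0.1],"roll":0},{"dp":[16.9,0,0.1],"roll":0},{"dp":[16.9,0,0.1],"roll":0}]'
python3 - <<'E'
from h import *
go(.4625,-.270,.028,-67.4)
p,d=read_camera("wrist");cv2.imwrite("pics/w5.png",p[:,:,::-1])
E
```

```text
time_s: 16.45
ee_pos: [0.4627, -0.2705, 0.0293]
eef_rot: [[-0.0, 0.923, 0.384], [0.0, 0.384, -0.923], [-1.0, -0.0, -0.001]]
wrist_force: [0.3, 0.2, -0.3]
finger_gap: 0.0851
t 16.45 p [ 0.4627 -0.2705  0.0293] dp cm [ 0.13  0.   -0.05] rotvec [-0.    -0.001  0.   ] F [ 0.28  0.19 -0.3 ] gap 0.0851
```

View pics/w5.png

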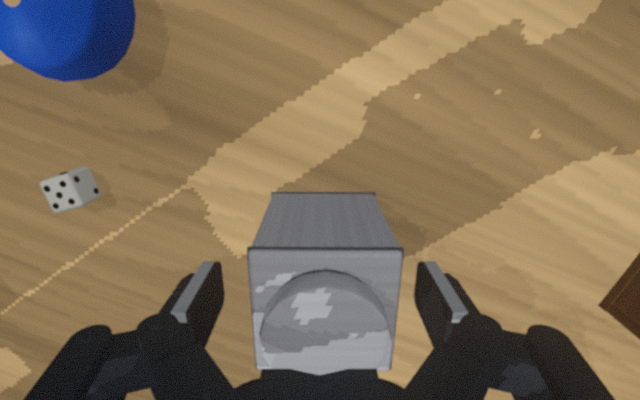

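The wrist view shows the right tin (248–402) square to the pads but about 2 mm to the right of centre. I'll shift +z by 0.2 cm, close and lift.

```bash
python3 -m pendant '[{"dp":[0,0,0.2],"roll":0},{"dp":[0,0,0.2],"roll":0}]'; python3 -m pendant '[{"dp":[0,0,0],"roll":0},{"dp":[0,0,0],"roll":0},{"dp":[0,0,0],"roll":0},{"dp":[0,0,0],"roll":0},{"dp":[0,0,0],"roll":0},{"dp":[0,0,0],"roll":0},{"dp":[0,0,0],"roll":0},{"dp":[0,0,0],"roll":0}]' 4.5; python3 -m pendant '[{"dp":[-1,0,0],"roll":0},{"dp":[-2,0,0],"roll":0},{"dp":[-3,0,0],"roll":0},{"dp":[-4,0,0],"roll":0},{"dp":[-5,0,0],"roll":0},{"dp":[-5,0,0],"roll":0},{"dp":[-5,0,0],"roll":0},{"dp":[-5,0,0],"roll":0},{"dp":[-5,0,0],"roll":0},{"dp":[-5,0,0],"roll":0}]'
python3 - <<'E'
from h import *
go(.4625,-.27,.028,-67.4)
F=[]
for i in range(4):
    p,d=read_camera("side");F.append(get_obs()["wrist_force"])
print(np.round(F,2).tolist())
cv2.imwrite("pics/s5.png",p[:,:,::-1])
E
```

```text
time_s: 16.7
ee_pos: [0.4644, -0.2735, 0.0306]
eef_rot: [[0.002, 0.924, 0.383], [-0.001, 0.383, -0.924], [-1.0, 0.001, 0.002]]
wrist_force: [0.3, -0.4, 0.2]
finger_gap: 0.0853
time_s: 17.5
ee_pos: [0.4639, -0.2729, 0.0301]
eef_rot: [[0.001, 0.923, 0.384], [-0.001, 0.384, -0.923], [-1.0, 0.0, 0.001]]
wrist_force: [-0.6, 0.5, 4.6]
finger_gap: 0.0534
time_s: 18.5
ee_pos: [0.4631, -0.2724, 0.0791]
eef_rot: [[-0.001, 0.923, 0.384], [0.001, 0.384, -0.923], [-1.0, -0.001, -0.001]]
wrist_force: [0.7, 0.4, -2.2]
finger_gap: 0.0529
t 18.5 p [ 0.4631 -0.2724  0.0791] dp cm [ 5.11  0.04 -0.24] rotvec [-0.001 -0.001  0.001] F [ 0.67  0.35 -2.23] gap 0.0529
[[0.17, -0.86, -2.59], [0.73, -0.16, -1.48], [0.17, 0.37, -2.97], [0.13, -0.82, -2.76]]
```

View pics/s5.png

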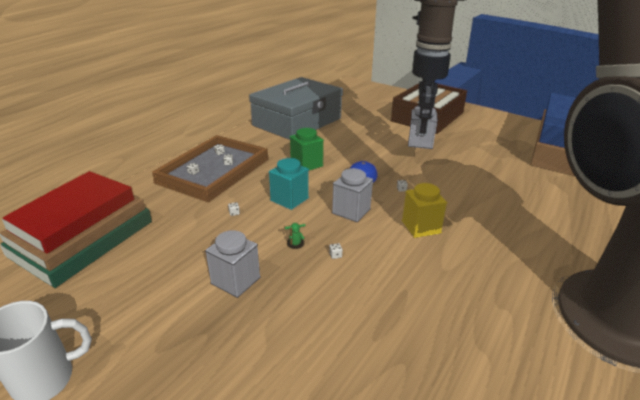

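The side view shows the right tin at (423,130) lifted upright. It reads about 2.4 N, so it's light and the left tin is the heavy one. I'll put this one back and return to the left.

```bash
python3 -m pendant '[{"dp":[1.2,0,0],"roll":0},{"dp":[2.4,0,0],"roll":0},{"dp":[3.4,0,0],"roll":0},{"dp":[4.1,0,0],"roll":0},{"dp":[4.5,0,0],"roll":0},{"dp":[4.8,0,0],"roll":0},{"dp":[5,0,0],"roll":0},{"dp":[5,0,0],"roll":0},{"dp":[5,0,0],"roll":0}]'; python3 -m pendant '[{"dp":[0,0,0],"roll":0},{"dp":[0,0,0],"roll":0},{"dp":[0,0,0],"roll":0},{"dp":[0,0,0],"roll":0},{"dp":[0,0,0],"roll":0},{"dp":[0,0,0],"roll":0},{"dp":[0,0,0],"roll":0}]' 8.54;python3 -m pendant '[{"dp":[-2,0,0],"roll":0},{"dp":[-4.5,0,0],"roll":0},{"dp":[-7.5,0,0],"roll":0},{"dp":[-11,0,0],"roll":0},{"dp":[-15,0,0],"roll":0},{"dp":[-17,0,0],"roll":0},{"dp":[-17,0,0],"roll":0},{"dp":[-17,0,0],"roll":0}]';  python3 -c "
from h import *
go(.5313,.261,.2,-89)"
```

```text
time_s: 19.6
ee_pos: [0.464, -0.273, 0.0302]
eef_rot: [[0.001, 0.923, 0.384], [-0.001, 0.384, -0.923], [-1.0, 0.001, 0.001]]
wrist_force: [-0.7, 0.0, -0.7]
finger_gap: 0.0533
time_s: 20.3
ee_pos: [0.4634, -0.2727, 0.0296]
eef_rot: [[-0.0, 0.923, 0.384], [-0.0, 0.384, -0.923], [-1.0, -0.0, -0.0]]
wrist_force: [-0.3, -0.2, 0.3]
finger_gap: 0.0855
time_s: 21.1
ee_pos: [0.4633, -0.2726, 0.1996]
eef_rot: [[0.0, 0.923, 0.384], [-0.0, 0.384, -0.923], [-1.0, 0.0, 0.0]]
wrist_force: [-0.4, 0.5, -1.0]
finger_gap: 0.0854
t 21.1 p [ 0.4633 -0.2726  0.1996] dp cm [ -0.05  26.75 -46.67] rotvec [ 0.376  0.    -0.   ] F [-0.45  0.49 -1.02] gap 0.0854
```

```bash
python3 -m pendant '[{"dp":[0,1.5,-2.6],"roll":0.03},{"dp":[0,3.6,-6.2],"roll":0.06},{"dp":[0,5.7,-9.9],"roll":0.09},{"dp":[0,7.8,-13.5],"roll":0.12},{"dp":[0,9.9,-17.2],"roll":0.15},{"dp":[0,12,-20.8],"roll":0.18},{"dp":[0,14.1,-24.5],"roll":0.21},{"dp":[0,16.2,-28.1],"roll":0.24},{"dp":[0,18,-31.3],"roll":0.26},{"dp":[0,19,-33],"roll":0.27}]'; python3 -c "
from h import *
go(.5313,.261,.2,-89)"
```

```text
time_s: 22.1
ee_pos: [0.5106, 0.1076, 0.197]
eef_rot: [[-0.005, 0.992, 0.125], [0.0, 0.125, -0.992], [-1.0, -0.004, -0.001]]
wrist_force: [-0.1, -0.2, 0.2]
finger_gap: 0.0854
t 22.1 p [0.5106 0.1076 0.197 ] dp cm [ -0.3    3.98 -14.96] rotvec [ 0.108 -0.001  0.004] F [-0.1  -0.19  0.19] gap 0.0854
```

```bash
python3 -m pendant '[{"dp":[0,1,-4],"roll":0.04},{"dp":[0,2,-8],"roll":0.08},{"dp":[0,3,-12],"roll":0.107},{"dp":[0,3.9,-14.5],"roll":0.107},{"dp":[0,3.9,-14.8],"roll":0.107},{"dp":[0,3.9,-14.8],"roll":0.107},{"dp":[0,3.9,-14.8],"roll":0.107},{"dp":[0,3.9,-14.8],"roll":0.107}]'
python3 - <<'E'
from h import *
p,d=read_camera("side");P=cloud("side",d);cv2.imwrite("pics/s6.png",p[:,:,::-1])
for c in [(.4625,-.27),(.485,-.007),(.531,.261)]:
    near=np.hypot(P[...,0]-c[0],P[...,1]-c[1])<.05
    top=near&(P[...,2]>.058)&(P[...,2]<.1);lid=top&(P[...,2]>.076)
    print(cv2.minAreaRect((P[top][:,:2]*1000).astype(np.float32)),cv2.minEnclosingCircle((P[lid][:,:2]*1000).astype(np.float32)))
go(.5313,.261,.028,-89)
E
```

```text
time_s: 22.9
ee_pos: [0.5322, 0.2552, 0.1989]
eef_rot: [[-0.001, 1.0, 0.015], [-0.001, 0.015, -1.0], [-1.0, -0.001, 0.001]]
wrist_force: [0.9, -0.2, -0.1]
finger_gap: 0.0856
((462.7756652832031, -270.1298828125), (54.94898986816406, 56.059303283691406), 21.839082717895508) ((462.7712707519531, -271.85760498046875), 22.933156967163086)
((484.19549560546875, -8.223894119262695), (54.38219451904297, 57.323970794677734), 2.107156991958618) ((485.37506103515625, -7.257536888122559), 23.220155715942383)
((531.896484375, 260.54840087890625), (56.09443283081055, 56.31247329711914), 1.8400707244873047) ((531.43408203125, 259.8543701171875), 23.528743743896484)
t 22.95 p [0.5325 0.2553 0.1992] dp cm [17.12 -0.09 -0.58] rotvec [-0.002  0.001  0.001] F [-0.03 -0.1  -0.63] gap 0.0849
```

View pics/s6.png

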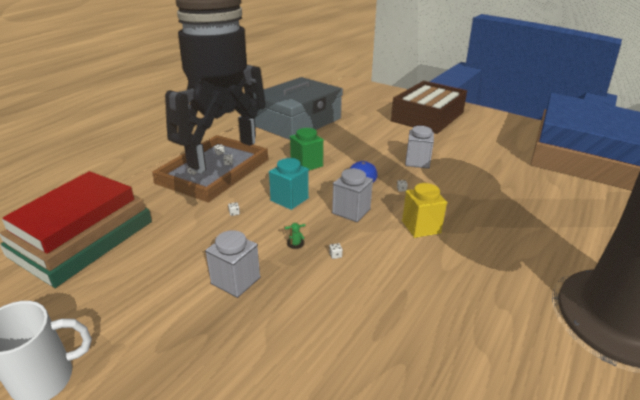

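All three tins, at (233,262), (352,193) and (421,147), are standing upright where they started, and the bystanders haven't moved. Descend on the left tin.

```bash
python3 -m pendant '[{"dp":[3,-0.1,-0.5],"roll":0},{"dp":[6,-0.1,-0.5],"roll":0},{"dp":[8,-0.1,-0.5],"roll":0},{"dp":[10,-0.1,-0.5],"roll":0},{"dp":[12,-0.1,-0.5],"roll":0},{"dp":[14,-0.1,-0.5],"roll":0},{"dp":[15.5,-0.1,-0.5],"roll":0},{"dp":[16.5,-0.1,-0.5],"roll":0},{"dp":[17,-0.1,-0.5],"roll":0},{"dp":[17,-0.1,-0.5],"roll":0}]'
python3 - <<'E'
from h import *
go(.5313,.261,.028,-89)
p,d=read_camera("wrist");cv2.imwrite("pics/w6.png",p[:,:,::-1])
E
```

```text
time_s: 23.95
ee_pos: [0.5315, 0.2614, 0.0293]
eef_rot: [[-0.001, 1.0, 0.017], [-0.0, 0.017, -1.0], [-1.0, -0.001, 0.0]]
wrist_force: [0.0, -0.6, 0.2]
finger_gap: 0.0856
t 23.95 p [0.5315 0.2614 0.0293] dp cm [ 0.13 -0.02  0.04] rotvec [-0.001  0.     0.001] F [ 0.03 -0.59  0.22] gap 0.0856
```

View pics/w6.png

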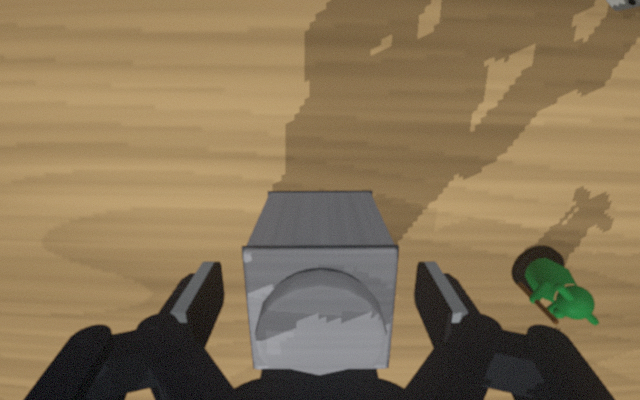

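The tin (244–397) is centred between the pads (222 and 417). Grip, then lift 19 cm smoothly.

```bash
python3 -m pendant '[{"dp":[0,0,0],"roll":0},{"dp":[0,0,0],"roll":0},{"dp":[0,0,0],"roll":0},{"dp":[0,0,0],"roll":0},{"dp":[0,0,0],"roll":0},{"dp":[0,0,0],"roll":0},{"dp":[0,0,0],"roll":0},{"dp":[0,0,0],"roll":0}]' 4.5; python3 -m pendant '[{"dp":[-1,0,0],"roll":0},{"dp":[-2.5,0,0],"roll":0},{"dp":[-4.5,0,0],"roll":0},{"dp":[-7,0,0],"roll":0},{"dp":[-9.5,0,0],"roll":0},{"dp":[-12,0,0],"roll":0},{"dp":[-14.5,0,0],"roll":0},{"dp":[-16.5,0,0],"roll":0},{"dp":[-18,0,0],"roll":0},{"dp":[-19,0,0],"roll":0}]'; python3 -m pendant '[{"dp":[0,0,0],"roll":0},{"dp":[0,0,0],"roll":0},{"dp":[0,0,0],"roll":0},{"dp":[0,0,0],"roll":0},{"dp":[0,0,0],"roll":0},{"dp":[0,0,0],"roll":0},{"dp":[0,0,0],"roll":0},{"dp":[0,0,0],"roll":0},{"dp":[0,0,0],"roll":0},{"dp":[0,0,0],"roll":0}]'
python3 - <<'E'
from h import *
go(.5313,.261,.028,-89)
p,d=read_camera("side");P=cloud("side",d);cv2.imwrite("pics/s7.png",p[:,:,::-1])
for c in [(.4625,-.27),(.485,-.007)]:
    near=np.hypot(P[...,0]-c[0],P[...,1]-c[1])<.05
    top=near&(P[...,2]>.058)&(P[...,2]<.1)
    print(cv2.minAreaRect((P[top][:,:2]*1000).astype(np.float32)))
p,d=read_camera("wrist");cv2.imwrite("pics/w7.png",p[:,:,::-1]);o=get_obs();print(np.round(o["wrist_force"],2),np.round(o["joint_vel"],3))
E
```

```text
time_s: 24.8
ee_pos: [0.5326, 0.2619, 0.0308]
eef_rot: [[0.002, 1.0, 0.017], [0.0, 0.017, -1.0], [-1.0, 0.002, -0.0]]
wrist_force: [0.6, -0.9, 5.5]
finger_gap: 0.0532
time_s: 25.8
ee_pos: [0.5315, 0.2618, 0.2209]
eef_rot: [[0.001, 1.0, 0.017], [0.0, 0.017, -1.0], [-1.0, 0.001, -0.0]]
wrist_force: [0.9, 0.1, -5.6]
finger_gap: 0.0535
time_s: 26.8
ee_pos: [0.5317, 0.2617, 0.2197]
eef_rot: [[0.0, 1.0, 0.017], [0.0, 0.017, -1.0], [-1.0, 0.0, -0.0]]
wrist_force: [-0.2, -0.9, -4.2]
finger_gap: 0.0533
t 26.8 p [0.5317 0.2617 0.2197] dp cm [19.17 -0.04  0.07] rotvec [-0.001 -0.    -0.   ] F [-0.23 -0.86 -4.16] gap 0.0533
((463.3253479003906, -271.5683898925781), (54.9812126159668, 57.40780258178711), 21.837158203125)
((483.9027404785156, -7.238643646240234), (54.64952850341797, 56.545021057128906), 1.8177871704101562)
[ 0.59 -0.6  -4.24] [-0.002  0.001 -0.001 -0.001  0.001  0.001]
```

View pics/s7.png

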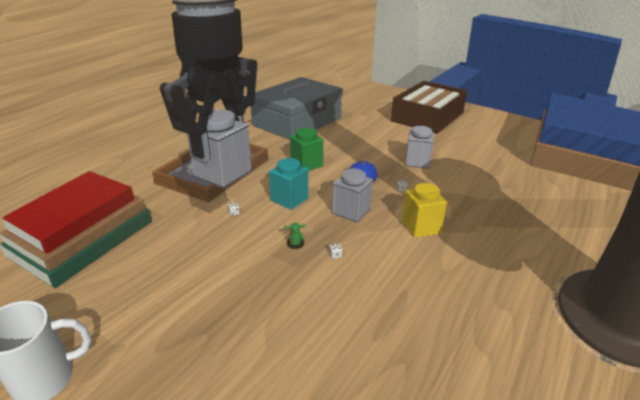

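View pics/w7.png

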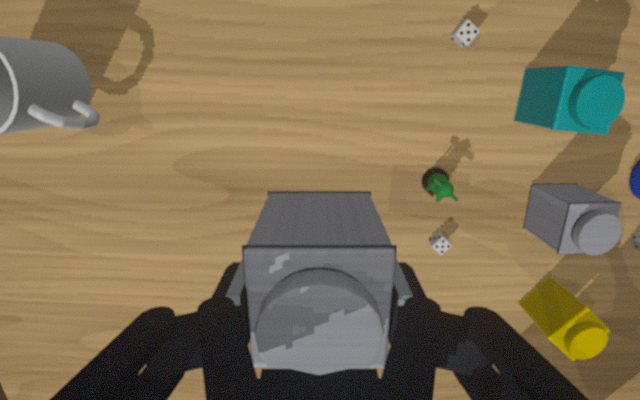

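The tin is held upright at (222,150) in the side view, about 19 cm up and still. The other two stand at (352,193) and (421,147). Signing off.

```bash
python3 -c "
from plant import *
print(sign_off())"
```

```text
the job is handed in; nothing more can be done
None
```

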